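# Push an offcut under the dust flap

### The job

Tidy the dark offcut away into the blue offcut box: with one fingertip press the yellow bar down so that the spring-closed red flap stands open, and while holding it down push the offcut along the lane with the other finger until it goes under the flap and drops into the box. Keep the bar down until the offcut has dropped, then let the flap spring shut and move clear. Only push the offcut, never lift it, and leave the other things where they are.

Things in the scene. Friction and masses are not known exactly. Their poses are not given: they have to be found in the camera images.
- hopper: blue offcut box fixed to the bench, 147 x 300 x 85 mm high; origin on the bench, its own x runs -75..+72 mm, its own y -170..+130 mm. Its flat grey top (deck) is 85 mm up. Offcuts are pushed along the lane on the deck towards own +y.
- lane_end (a point): end of the lane, at deck height (box's x +28, y +20, z +85 mm). The lane is the deck between two aluminium fences (5 mm thick, 10 mm tall, y -170..+14), clear from x +3 to +53 mm. Here the deck ends and the mouth begins: an offcut pushed a little more than half its length past this edge tips in by itself.
- mouth (a point): middle of the box's mouth at deck height (box's x +28, y +67.5, z +85 mm): a hole x -4..+60, y +20..+115 mm, 79 mm deep, covered by the red flap
- flap (a joint): flap angle: 0 shut, 0.75 rad fully open (stop). Hinge along the box's own y at x -25, z 93 mm. Red plate (x+ side) and yellow press bar (x- side) are one rigid piece: bar down, plate up. A spring shuts it when let go; holding it open takes about 5 N down on the bar 30 mm from the hinge.
- plate_mid (a point): middle of the flap's red plate, 6 mm thick, reaching 87 mm from the hinge, box's y +16..+121. Shut it lies level, underside 5 mm above the deck; fully open it stands 0.75 rad up, underside 25 mm or more above the deck all across the lane, free edge 70 mm above the deck.
- bar_mid (a point): middle of the flap's yellow bar, 6 mm thick, reaching 45 mm from the hinge, box's y -160..+12 mm; this point is 22.5 mm from the hinge, y -74 mm. Flap shut: the bar slopes up 0.75 rad away from the hinge (outer edge 38 mm above the deck). Flap fully open: it lies level, top 11 mm above the deck.
- offcut: dark wooden block 40 mm (own x) by 60 mm (own y) by 22 mm high, about 60 g; origin in the middle of its underside. It starts on the deck in the lane, its long side roughly along the lane, in front of the flap
- glue: bystander: white bottle with orange cap standing on the bench, 48 mm across, 120 mm high; origin at the middle of its foot
- driver: bystander: screwdriver lying on the bench
- spare: bystander: pale wooden block 30 x 90 x 30 mm lying on the bench on the robot's side of the box; origin in the middle of its underside
Mind the look-alikes: they are no part of the job. What is meant by the offcut is not purple or turquoise, and is the larger of those in its own colour.

How it is judged:
On the way, in this order (a step that is already met when the one before it is completed fails the run):
1. the flap is held open (over 0.5 rad) by a finger on the flap (value of joint flap above 0.5 rad and contact force between the fingers and flap above 0.3 N), for 0.2 s.
2. a finger pushes the offcut, its front now under the flap, while a finger holds the flap open (all of step 1 and contact force between the fingers and offcut above 0.05 N and y of offcut in the frame of hopper above 0 m).
3. the offcut has dropped into the box while a finger still holds the flap open (all of step 1 and z of offcut in the frame of hopper below 0.06 m and y of offcut in the frame of hopper above 0.02 m), for 0.05 s.
At the end, for the whole second after the job is handed in: the offcut lies at rest down inside the box (its origin at least 20 mm below the deck, within the mouth's outline) and the flap is shut to within 0.06 rad (value of joint flap below 0.06 rad and z of offcut in the frame of hopper below 0.065 m and x of offcut in the frame of hopper between -0.004 and 0.06 m and y of offcut in the frame of hopper between 0.019 and 0.116 m and linear speed of offcut below 0.02 m/s); the robot touches nothing.
It fails at once if the offcut is lifted (its underside more than 30 mm above the deck) (z of offcut in the frame of hopper above 0.115 m).
It fails at once if the glue bottle is disturbed (moved over 20 mm) (distance of glue from where it was at the start of the episode above 0.02 m).
It fails at once if the screwdriver is disturbed (moved over 20 mm) (distance of driver from where it was at the start of the episode above 0.02 m).
It fails at once if the spare block is disturbed (moved over 20 mm) (distance of spare from where it was at the start of the episode above 0.02 m).
It also fails if it takes over 46 s, if anything falls off the work surface, if the arm or the gripper's body presses on something with over 40 N, if the wrist force passes 120 N, or if a joint passes its speed limit or range.

### The arm

A 6-joint arm with a two-finger parallel gripper is mounted at the origin on the work surface. World frame = base frame: x ahead of the robot, y to its left, z up, the work surface at z = 0. Lengths are in m, angles in rad, forces in N, time in s.
With the tool pointing down it reaches from about 0.325 to 0.75 m from the base axis. Payload 7.6 kg.
Tool frame: the origin (TCP) lies midway between the tips of the shut fingers; the grasp point (between the pads) lies 19 mm behind it; z points along the fingers, x is the direction in which the jaws open and shut, and the axes are right-handed (so a half turn about z gives the same grasp; the last joint's range is limited). The gripper opens to 85 mm and grips with 20 to 120 N. Pads are 22 mm wide; open, the fingers measure 114 mm over their backs; the gripper's body (76 mm by 85 mm) begins 54 mm behind the grasp point. The pads swing forward as they close: fully open they stand 13 mm farther back than shut.
Start: joints at [1.266, 0.052, 1.401, -0, 1.689, -0.07], TCP at [0.122, 0.511, 0.231] pointing down, gripper open.
Joint ranges: [-2.9, 2.9], [-0.91, 2.17], [0.12, 2.37], [-1.06, 4.2], [0.26, 2.73], [-2.93, 2.93]. Speed limits (rad/s): [2.57, 2.57, 3.01, 3.14, 3.14, 3.14].

### API

Orientations are given as a unit quaternion [w, x, y, z].
In Python, from station import status, viewer, ctrl gives the robot as it stands.
- The arm moves only by the shell command python3 -m inch 'ROWS' [FORCE]. ROWS is a JSON object of lists of equal length, an entry for each row: "travel": the shift along the tool's x, y, z normalised to -1 to 1, where 1 is 0.05 m, a list of three; "turn": the turn, a rotation vector about the tool's x, y, z normalised to -1 to 1, where 1 is 0.08 rad, a list of three; "claw": the opening, from 0 (shut) to 1 (fully open). In form: {"travel": [[tx, ty, tz], ...], "turn": [[wx, wy, wz], ...], "claw": [claw, ...]}. A call has 1 to 5 rows; each row shifts and turns the commanded pose from where the row before left it, along the tool's axes as they then stand; what a row does not reach is not made up. A row lasts 1/8 s, in which the tool goes at most 62.5 mm and 10.7 degrees, less where a joint would pass 70% of its speed; a pose out of reach is approached as far as the arm can. A call with a number of a shift or a turn outside -1 to 1 is refused whole. A call with a gripper value outside its range is refused whole. The fingers move at their own pace and stop on an object; FORCE is the grip in N (left out, the last holds). Time passes only in rows, so rows that do not move let the fingers close. It gives the time, the measured TCP pose, the force and the opening at its end, in the units of the state.
- status.observe(): the state, without advancing time (a new reading comes with each control period).
- viewer.capture(name): name is "scene" or "side" or "wrist"; returns the picture (420x560x3 uint8, blue, green, red); there is no depth.
- viewer.get_calibration(name): a dict with "fovy" (degrees; the focal length in pixels is half the picture's height over the tangent of half this angle, whatever the lens; pixels are square), "cx", "cy" (the principal point, pixels), "rvec" (rotation vector, rad) and "tvec" (3), from world to camera coordinates, as OpenCV has them. Camera axes: x right, y down, z forward; pixel columns grow to the right and rows downward; lengths in m; the calibration is good to about 2 mm. A picture is of the moment at which its call begins: read the wrist's pose just before it. get_calibration takes no time and is no camera call; for the wrist camera it gives the pose at the moment of the call.
- ctrl.sign_off(): hands the job in, once; it reports no verdict.
The state is a dict: "time": time; "joint_positions": joint angles; "joint_vel": joint speeds; "tau": joint torques, N m; "eef_pos": TCP position; "ee_rot": TCP orientation; "contact_force": force on the tool from outside, world axes, zero at the start; "moment": the same for the moment, N m; "opening": opening from 0.0 (shut) to 1.0 (fully open).
Only numpy, scipy, OpenCV 4.12 (cv2) and the standard library are available. Lean on these libraries where they do the work, as an engineer would, in place of code of your own. Each camera call takes 0.05 s, during which the arm holds its last target. There are 200 camera calls.

## Working session

There is one attempt and no reset: what is moved stays moved. The work goes in short steps, Python scripts to look and compute and a shell command to move; the robot and the scene stay as the last step left them, time stands still between calls to the robot, and variables do not carry over. Pictures are saved under pics/ and viewed, about 8 in all and at most 12, crops included, and the job is handed in when it is done.

```bash
mkdir -p pics; ls; python3 - <<'E'
from station import status, viewer
import cv2
s=status.observe(); print(s)
for n in("scene","side"):
    cv2.imwrite(f"pics/{n}0.png",viewer.capture(n)); print(n,viewer.get_calibration(n))
E
```

```text
pics
{'time': 0.0, 'joint_positions': array([ 1.26569062e+00,  5.28415892e-02,  1.40174556e+00, -8.24737757e-06,
        1.68857840e+00, -7.02774583e-02]), 'joint_vel': array([-0.00195318,  0.00128956, -0.00144617,  0.0005768 ,  0.00110794,
       -0.0006048 ]), 'tau': array([ 7.87578847e-04, -3.81666648e+01, -3.60188162e+01,  1.60761090e-06,
        6.03922716e-03, -4.12330394e-05]), 'eef_pos': array([0.12203262, 0.51031069, 0.23045938]), 'ee_rot': array([ 4.45955298e-04,  7.85072012e-01,  6.19404001e-01, -6.47792126e-04]), 'contact_force': array([-0.10039302,  0.31412234,  0.76714935]), 'moment': array([ 0.03728591, -0.02343477, -0.01119026]), 'opening': 0.9988543406102546}
scene {'fovy': 48.00688481093523, 'cx': 276.4367133716934, 'cy': 212.79086745626276, 'rvec': array([ 0.69542504,  2.65913476, -1.07748769]), 'tvec': array([ 0.50900239, -0.13134933,  1.06173021])}
side {'fovy': 45.19653628937463, 'cx': 282.2446628641961, 'cy': 208.07455112553816, 'rvec': array([ 2.30127439, -0.06894513,  0.06129898]), 'tvec': array([-0.55325839,  0.07570065,  1.14252716])}
```

View pics/scene0.png

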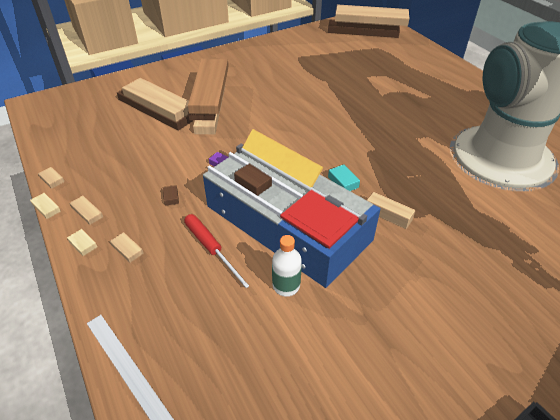

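View pics/side0.png

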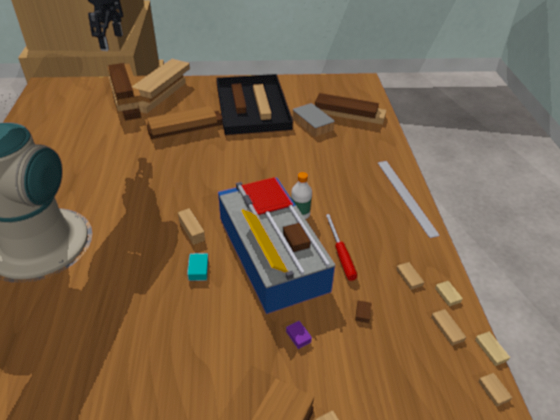

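The scene view shows the dark offcut in the lane at (253,179), the yellow bar at (285,158) and the red flap at (317,217). The glue bottle is at (287,270), and the small dark block at (170,195) is a look-alike. The side view agrees: offcut (296,237), bar (264,240), flap (268,195).

```bash
cat > h.py <<'E'
import numpy as np, cv2
from station import status, viewer
def K(c):
    f=210/np.tan(np.radians(c['fovy'])/2); return np.array([[f,0,c['cx']],[0,f,c['cy']],[0,0,1]])
def cast(c,uv,z):
    R=cv2.Rodrigues(c['rvec'])[0]; o=-R.T@c['tvec']
    d=(np.c_[np.asarray(uv,float).reshape(-1,2),np.ones(np.size(uv)//2)]@np.linalg.inv(K(c)).T)@R
    return o+d*((z-o[2])/d[:,2])[:,None]
def proj(c,P): return cv2.projectPoints(np.float64(P).reshape(-1,1,3),c['rvec'],c['tvec'],K(c),None)[0].reshape(-1,2)
def mask(im,lo,hi,roi):
    m=cv2.inRange(cv2.cvtColor(im,cv2.COLOR_BGR2HSV),lo,hi); r=np.zeros_like(m); x0,y0,x1,y1=roi; r[y0:y1,x0:x1]=m[y0:y1,x0:x1]
    r=cv2.morphologyEx(r,cv2.MORPH_OPEN,np.ones((3,3)))
    cs=cv2.findContours(r,cv2.RETR_EXTERNAL,cv2.CHAIN_APPROX_NONE)[0]
    return max(cs,key=cv2.contourArea).reshape(-1,2)
E
python3 - <<'E'
from h import *
rois={'scene':dict(red=(270,180,370,255),yel=(225,120,335,195),dark=(230,155,277,198)),'side':dict(red=(235,170,300,215),yel=(235,205,295,280),dark=(278,218,315,255))}
for n in rois:
    c=viewer.get_calibration(n); im=cv2.imread(f'pics/{n}0.png')
    for k,lo,hi,z in(('red',(0,150,90),(8,255,255),.096),('yel',(18,120,80),(32,255,255),.107),('dark',(0,40,10),(20,255,95),.107)):
        q=mask(im,lo,hi,rois[n][k])
        w=cast(c,q,z)[:,:2].astype(np.float32); r=cv2.minAreaRect(w)
        print(n,k,cv2.contourArea(q),np.round(r[0],4),np.round(r[1],4),round(r[2],1)); 
        h=cv2.approxPolyDP(q,4,True).reshape(-1,2); print(h.tolist(), np.round(cast(c,h,z if k!='yel' else .123)[:,:2],3).tolist())
    o=im.copy()
    cv2.imwrite(f'pics/{n}_crop.png',cv2.resize(im[110:310,150:420] if n=='scene' else im[160:320,170:370],None,fx=2.9,fy=2.9,interpolation=cv2.INTER_CUBIC))
E
```

```text
scene red 2231.5 [0.5208 0.0351] [0.0866 0.1059] 19.1
[[309, 191], [281, 217], [330, 246], [357, 217]] [[0.502, -0.027], [0.577, 0.004], [0.54, 0.097], [0.465, 0.066]]
scene yel 1727.5 [ 0.5045 -0.126 ] [0.0578 0.1938] 19.0
[[251, 131], [244, 148], [312, 186], [321, 166]] [[0.526, -0.204], [0.562, -0.163], [0.507, -0.012], [0.465, -0.049]]
scene dark 221.5 [ 0.59   -0.0814] [0.0409 0.0689] 48.3
[[235, 175], [256, 194], [271, 184], [269, 180], [257, 189]] [[0.603, -0.119], [0.593, -0.056], [0.558, -0.066], [0.556, -0.077], [0.585, -0.067]]
side red 1007.0 [0.5179 0.0276] [0.0792 0.1095] 18.8
[[274, 178], [243, 185], [258, 213], [289, 204]] [[0.539, 0.087], [0.467, 0.065], [0.498, -0.032], [0.567, -0.006]]
side yel 735.5 [ 0.5039 -0.121 ] [0.0261 0.1926] 19.5
[[242, 210], [271, 267], [286, 271], [256, 216]] [[0.464, -0.051], [0.516, -0.211], [0.543, -0.222], [0.493, -0.071]]
side dark 471.0 [ 0.5723 -0.119 ] [0.0421 0.0731] 18.1
[[299, 224], [283, 227], [294, 251], [309, 247]] [[0.582, -0.082], [0.548, -0.089], [0.565, -0.158], [0.595, -0.149]]
```

View pics/scene_crop.png

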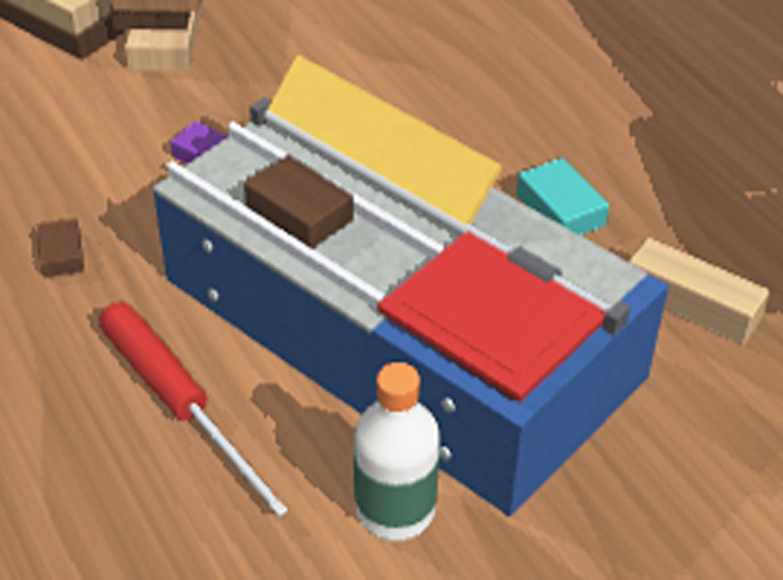

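The crop shows the lane, fences, bar and flap clearly. The offcut's top corners are at crop pixels (287,157), (352,195), (310,222) and (247,172). The box frame comes out at about (0.5215, -0.040) with yaw 19°. The bar corners predicted from that match the measured ones to within 3–9 mm. Next I move behind the offcut, high up, and turn.

```bash
cat >> h.py <<'E'
YAW=np.radians(19.0); O=np.array([.5215,-.040,0]); RB=cv2.Rodrigues(np.array([0,0,YAW]))[0]
def box(P): return (np.asarray(P)-O)@RB
def world(p): return np.asarray(p)@RB.T+O
def show():
    from scipy.spatial.transform import Rotation as R
    s=status.observe(); w=s['ee_rot']; M=R.from_quat(w[[1,2,3,0]]).as_matrix()
    print('t',round(s['time'],2),'box xyz',np.round(box(s['eef_pos'])*1e3,1),'F(box)',np.round(s['contact_force']@RB,1),'open',round(s['opening'],3)); print('tool axes in box (cols):\n',np.round(RB.T@M,3)); return s,RB.T@M
E
for i in 1 2 3 4; do python3 -m inch '{"travel":[[-0.563,0.578,0],[-0.563,0.578,0],[-0.563,0.578,0],[-0.563,0.578,0],[-0.563,0.578,0]],"turn":[[0,0,0],[0,0,0],[0,0,0],[0,0,0],[0,0,0]],"claw":[0.8,0.8,0.8,0.8,0.8]}' | tail -c 400; done
for i in 1 2; do python3 -m inch '{"travel":[[0,0,0],[0,0,0],[0,0,0],[0,0,0],[0,0,0]],"turn":[[0,0,0.97],[0,0,0.97],[0,0,0.97],[0,0,0.97],[0,0,0.97]],"claw":[0.8,0.8,0.8,0.8,0.8]}' |tail -c 400; done
python3 -m inch '{"travel":[[0,0,0],[0,0,0],[0,0,0],[0,0,0]],"turn":[[0,0,0.97],[0,0,0.97],[0,0,0.97],[0,0,0]],"claw":[0.8,0.8,0.8,0.8]}' |tail -c 400
python3 - <<'E'
from h import *
c=viewer.get_calibration('scene')
uv=np.array([(287,157),(352,195),(310,222),(247,172)])/2.9+[150,110]
print(np.round(box(cast(c,uv,.107))*1e3))
show()
for n in('wrist','side'): cv2.imwrite(f'pics/{n}1.png',viewer.capture(n))
E
```

```text
time: 0.72
eef_pos: [0.2303, 0.3389, 0.231]
ee_rot: [0.0, 0.785, 0.619, -0.0]
contact_force: [0.6, 0.2, -0.4]
opening: 0.802
time: 1.35
eef_pos: [0.3381, 0.1684, 0.2311]
ee_rot: [-0.0, 0.785, 0.619, -0.0]
contact_force: [0.8, -0.3, 0.1]
opening: 0.801
time: 1.98
eef_pos: [0.4459, -0.0021, 0.231]
ee_rot: [-0.0, 0.785, 0.619, -0.0]
contact_force: [1.1, 0.9, -0.2]
opening: 0.802
time: 2.6
eef_pos: [0.5537, -0.1725, 0.2307]
ee_rot: [-0.0, 0.785, 0.619, -0.0]
contact_force: [0.4, 0.1, -0.1]
opening: 0.804
time: 3.22
eef_pos: [0.5531, -0.1713, 0.2307]
ee_rot: [-0.0, 0.89, 0.455, -0.0]
contact_force: [0.6, -0.1, -0.3]
opening: 0.801
time: 3.85
eef_pos: [0.5531, -0.1713, 0.2307]
ee_rot: [-0.0, 0.961, 0.275, -0.0]
contact_force: [-1.3, -0.8, 0.4]
opening: 0.8
time: 4.35
eef_pos: [0.5531, -0.1713, 0.2308]
ee_rot: [-0.0, 0.987, 0.163, -0.0]
contact_force: [0.7, 1.5, -0.4]
opening: 0.797
[[  12. -103.  107.]
 [  12.  -48.  107.]
 [  47.  -50.  107.]
 [  40. -112.  107.]]
t 4.35 box xyz [ -12.9 -134.5  230.8] F(box) [ 1.2  1.2 -0.4] open 0.797
tool axes in box (cols):
 [[ 1.    -0.004 -0.001]
 [-0.004 -1.     0.001]
 [-0.001 -0.001 -1.   ]]
```

View pics/wrist1.png

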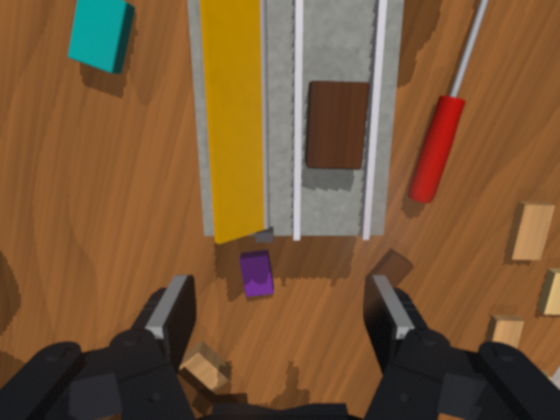

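View pics/side1.png

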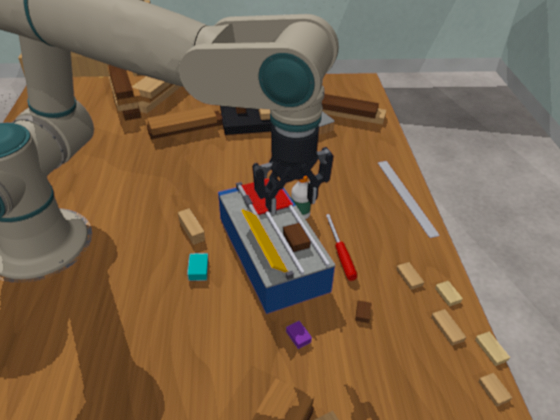

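The wrist view shows the offcut top at (309,81), (368,83), (361,168) and (306,167). The near deck corners are at (204,236) and (384,236), and the fence ends at (297,240) and (366,239). The side view shows the gripper high above the box. I check these positions against the box frame.

```bash
python3 - <<'E'
from h import *
c=viewer.get_calibration('wrist')
f=lambda uv,z: print(np.round(box(cast(c,np.array(uv),z))*1e3).tolist())
f([(309,81),(368,83),(361,168),(306,167)],.107)
f([(204,236),(384,236)],.085)
f([(297,240),(366,239)],.095)
f([(215,242),(206,100)],.123)
print(c['rvec'],c['tvec'])
# finger tips from wrist view
print(proj(c,world(np.array([[-12.9-34,-134.5,230],[-12.9+34,-134.5,230]])/1e3)))
E
```

```text
[[8.0, -50.0, 107.0], [47.0, -52.0, 107.0], [46.0, -110.0, 107.0], [7.0, -109.0, 107.0]]
[[-75.0, -171.0, 85.0], [74.0, -171.0, 85.0]]
[[1.0, -170.0, 95.0], [57.0, -170.0, 95.0]]
[[-59.0, -160.0, 123.0], [-59.0, -62.0, 123.0]]
[-2.78902892 -0.46120557 -0.07364297] [-0.46875579 -0.36378268  0.27501807]
[[199.68540715 284.05577098]
 [357.49290861 283.52733038]]
```

The frame fits to about 1 mm: deck edge at y -171, fences at x 1 and 57, offcut x 7..47 and y -110..-50. Now I tilt slightly, with the body leaning back and the pushing finger lower, and come down near the bar.

```bash

python3 -m inch '{"travel":[[0,0,0],[0,0,0],[0.064,0.128,0.787],[0.064,0.128,0.787],[0,0,0]],"turn":[[1,-0.5,0],[1,-0.5,0],[0,0,0],[0,0,0],[0,0,0]],"claw":[0.8,0.8,0.8,0.8,0.8]}' |tail -c 400
python3 -c "
from h import *
show()"
python3 -m inch '{"travel":[[0.016,0.032,0.197],[0.016,0.032,0.197],[0.016,0.032,0.197],[0,0,0]],"turn":[[0,0,0],[0,0,0],[0,0,0],[0,0,0]],"claw":[0.8,0.8,0.8,0.8]}' |tail -c 400
python3 - <<'E'
from h import *
show()
cv2.imwrite('pics/wrist2.png',viewer.capture('wrist'));cv2.imwrite('pics/scene2.png',cv2.resize(viewer.capture('scene')[90:290,150:420],None,fx=2.9,fy=2.9))
E
```

```text
time: 5.08
eef_pos: [0.5517, -0.1708, 0.1478]
ee_rot: [-0.074, 0.982, 0.162, -0.056]
contact_force: [-0.7, 0.4, -0.3]
opening: 0.8
t 5.08 box xyz [ -14.1 -133.5  147.8] F(box) [-0.5  0.6 -0.3] open 0.8
tool axes in box (cols):
 [[ 0.996 -0.011 -0.084]
 [ 0.003 -0.986  0.164]
 [-0.085 -0.164 -0.983]]
time: 5.58
eef_pos: [0.553, -0.1713, 0.1204]
ee_rot: [-0.073, 0.983, 0.162, -0.053]
contact_force: [0.0, -0.4, 0.1]
opening: 0.799
t 5.58 box xyz [ -13.  -134.4  120.4] F(box) [-0.1 -0.4  0.1] open 0.799
tool axes in box (cols):
 [[ 0.997 -0.011 -0.08 ]
 [ 0.002 -0.987  0.161]
 [-0.081 -0.16  -0.984]]
```

View pics/scene2.png

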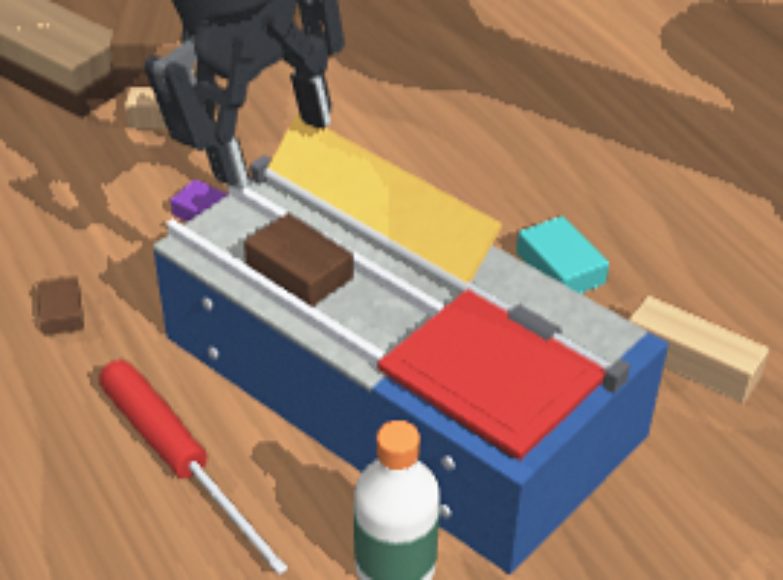

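The scene view shows one finger just above the bar's outer edge at (315,120) and the other over the lane behind the offcut at (232,175). I press down gradually and watch the force.

```bash

for i in 1 2 3; do python3 -m inch '{"travel":[[0.012,0.024,0.147],[0,0,0]],"turn":[[0,0,0],[0,0,0]],"claw":[0.8,0.8]}' >/dev/null
python3 -c "
from h import *
show()"|head -1; done
```

```text
t 5.92 box xyz [ -12.7 -134.6  113.3] F(box) [ 0.7 -0.4 -0. ] open 0.796
t 6.17 box xyz [ -12.8 -134.7  105.8] F(box) [ 1.3 -0.8  2.2] open 0.8
t 6.42 box xyz [ -12.8 -134.8   98.3] F(box) [ 0.1 -1.4  3.3] open 0.799
```

```bash

for i in 1 2 3 4; do python3 -m inch '{"travel":[[0.007,0.014,0.088],[0,0,0]],"turn":[[0,0,0],[0,0,0]],"claw":[0.8,0.8]}' >/dev/null
python3 -c "
from h import *
show()"|head -1; done
python3 - <<'E'
from h import *
cv2.imwrite('pics/scene3.png',cv2.resize(viewer.capture('scene')[90:290,150:420],None,fx=2.9,fy=2.9))
E
```

```text
t 6.67 box xyz [ -12.9 -134.8   94.2] F(box) [ 0.  -1.3  4.1] open 0.8
t 6.92 box xyz [ -12.9 -134.8   89.9] F(box) [-2.2 -1.1  4.3] open 0.799
t 7.17 box xyz [ -12.9 -134.9   86.6] F(box) [-4.5  0.3  9. ] open 0.798
t 7.42 box xyz [ -12.8 -135.1   85.5] F(box) [-9.4  4.7 26.6] open 0.801
```

View pics/scene3.png

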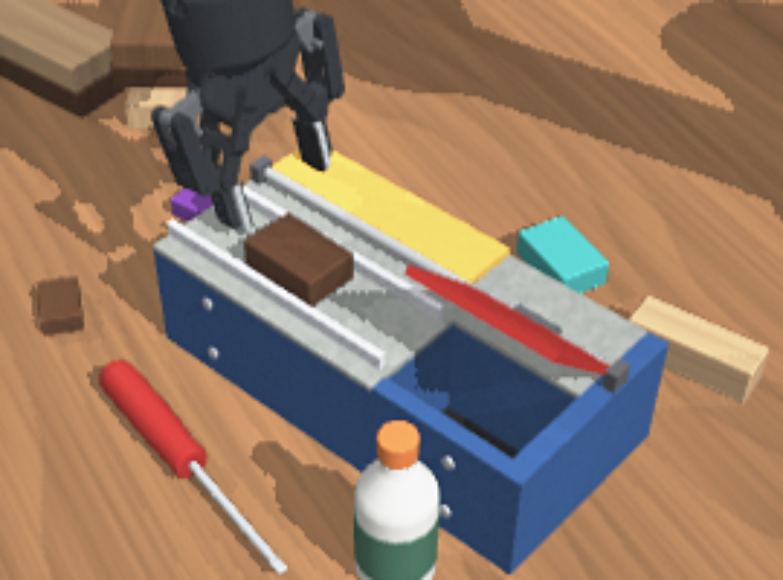

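The flap now stands fully open against its stop, with the finger on the bar at (315,160) and the other finger behind the offcut at (232,222). I ease off about 2.5 mm and push forward.

```bash

python3 -m inch '{"travel":[[-0.004,-0.008,-0.049],[0,0,0]],"turn":[[0,0,0],[0,0,0]],"claw":[0.8,0.8]}' >/dev/null
python3 -c "
from h import *
show()"|head -1
for i in 1 2; do python3 -m inch '{"travel":[[0,-0.12,0.0195],[0,-0.12,0.0195],[0,-0.12,0.0195],[0,-0.12,0.0195],[0,0,0]],"turn":[[0,0,0],[0,0,0],[0,0,0],[0,0,0],[0,0,0]],"claw":[0.8,0.8,0.8,0.8,0.8]}' >/dev/null
python3 -c "
from h import *
show()"; done
python3 - <<'E'
from h import *
cv2.imwrite('pics/scene4.png',cv2.resize(viewer.capture('scene')[90:290,150:420],None,fx=2.9,fy=2.9))
E
```

```text
t 7.72 box xyz [ -12.9 -135.    86. ] F(box) [-7.1  1.2 17.8] open 0.802
t 8.35 box xyz [ -11.7 -112.1   86.4] F(box) [ 0.  -5.2 14.1] open 0.799
tool axes in box (cols):
 [[ 0.997 -0.01  -0.075]
 [ 0.001 -0.988  0.154]
 [-0.076 -0.154 -0.985]]
t 8.97 box xyz [-11.7 -87.8  86.4] F(box) [-1.2 -4.9 13.4] open 0.801
tool axes in box (cols):
 [[ 0.997 -0.01  -0.075]
 [ 0.001 -0.988  0.154]
 [-0.075 -0.154 -0.985]]
```

View pics/scene4.png

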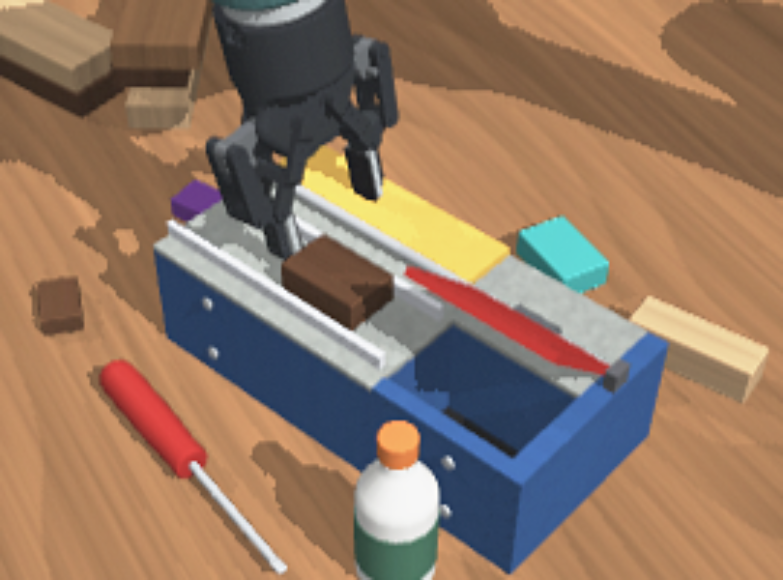

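The offcut has slid forward squarely, its near top corner moving from about (310,282) to (352,300) in the crop, and the flap is still fully open. I continue.

```bash

for i in 1 2; do python3 -m inch '{"travel":[[0,-0.12,0.0187],[0,-0.12,0.0187],[0,-0.12,0.0187],[0,-0.12,0.0187],[0,0,0]],"turn":[[0,0,0],[0,0,0],[0,0,0],[0,0,0],[0,0,0]],"claw":[0.8,0.8,0.8,0.8,0.8]}' >/dev/null
python3 -c "
from h import *
show()"|head -1; done
python3 - <<'E'
from h import *
cv2.imwrite('pics/scene5.png',cv2.resize(viewer.capture('scene')[90:290,150:420],None,fx=2.9,fy=2.9))
E
```

```text
t 9.65 box xyz [-11.7 -63.5  86.5] F(box) [-0.  -5.7 14.5] open 0.802
t 10.28 box xyz [-11.7 -39.   86.5] F(box) [-0.5 -5.4 13.7] open 0.801
```

View pics/scene5.png

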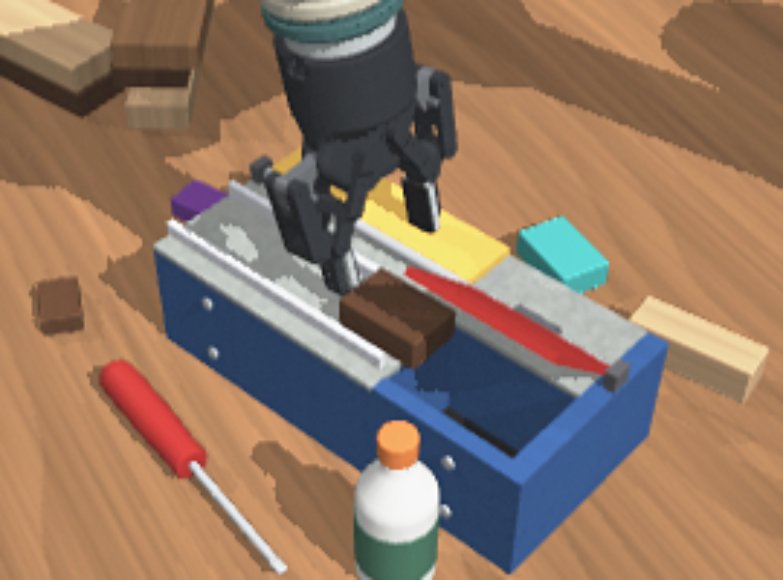

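The offcut's front is over the mouth and under the flap, with its near top corner at (413,338), and it is still square. About 24–28 mm remains.

```bash

python3 -m inch '{"travel":[[0,-0.12,0.0187],[0,-0.12,0.0187],[0,-0.12,0.0187],[0,-0.12,0.0187],[0,0,0]],"turn":[[0,0,0],[0,0,0],[0,0,0],[0,0,0],[0,0,0]],"claw":[0.8,0.8,0.8,0.8,0.8]}' >/dev/null
python3 -c "
from h import *
show()"|head -1
python3 -m inch '{"travel":[[0,-0.05,0.008],[0,-0.05,0.008],[0,0,0],[0,0,0],[0,0,0]],"turn":[[0,0,0],[0,0,0],[0,0,0],[0,0,0],[0,0,0]],"claw":[0.8,0.8,0.8,0.8,0.8]}' >/dev/null
python3 - <<'E'
from h import *
show()
cv2.imwrite('pics/scene6.png',cv2.resize(viewer.capture('scene')[90:290,150:420],None,fx=2.9,fy=2.9))
E
```

```text
t 10.95 box xyz [-11.7 -14.8  86.5] F(box) [-0.  -4.6 14.4] open 0.802
t 11.57 box xyz [-11.6  -9.9  86.6] F(box) [-0.  -6.1 14.4] open 0.801
tool axes in box (cols):
 [[ 0.997 -0.01  -0.075]
 [ 0.001 -0.988  0.155]
 [-0.075 -0.155 -0.985]]
```

View pics/scene6.png

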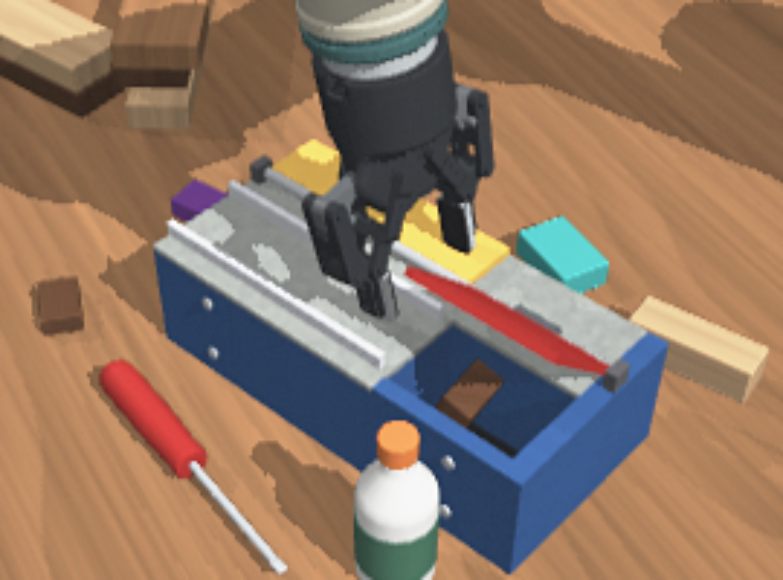

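The offcut has dropped into the mouth, lying tilted at (470,392), while the flap is still held open. I slide back about 40 mm with the bar held, then rise gently so the flap shuts.

```bash

python3 -m inch '{"travel":[[0,0.2,-0.031],[0,0.2,-0.031],[0,0.2,-0.031],[0,0.2,-0.031],[0,0,0]],"turn":[[0,0,0],[0,0,0],[0,0,0],[0,0,0],[0,0,0]],"claw":[0.8,0.8,0.8,0.8,0.8]}' >/dev/null
for i in 1 2; do python3 -m inch '{"travel":[[-0.009,-0.019,-0.118],[-0.009,-0.019,-0.118],[-0.009,-0.019,-0.118],[-0.009,-0.019,-0.118],[0,0,0]],"turn":[[0,0,0],[0,0,0],[0,0,0],[0,0,0],[0,0,0]],"claw":[0.8,0.8,0.8,0.8,0.8]}' >/dev/null; done
python3 -c "
from h import *
show()"|head -1
python3 -m inch '{"travel":[[-0.045,-0.093,-0.59],[-0.045,-0.093,-0.59],[-0.045,-0.093,-0.59],[-0.045,-0.093,-0.59],[0,0,0]],"turn":[[0,0,0],[0,0,0],[0,0,0],[0,0,0],[0,0,0]],"claw":[0.8,0.8,0.8,0.8,0.8]}' >/dev/null
python3 -m inch '{"travel":[[0,0,0],[0,0,0],[0,0,0],[0,0,0],[0,0,0]],"turn":[[0,0,0],[0,0,0],[0,0,0],[0,0,0],[0,0,0]],"claw":[0.8,0.8,0.8,0.8,0.8]}' >/dev/null
python3 - <<'E'
from h import *
show()
a=viewer.capture('scene')
c=viewer.get_calibration('scene')
q=mask(a,(0,150,90),(8,255,255),(270,180,370,255)); w=cast(c,q,.096)[:,:2].astype(np.float32); print(cv2.contourArea(q),cv2.minAreaRect(w))
cv2.imwrite('pics/scene7.png',cv2.resize(a[60:310,120:440],None,fx=2.4,fy=2.4))
E
```

```text
t 13.5 box xyz [-12.4 -48.8 132.2] F(box) [ 1.1 -0.7 -0.2] open 0.8
t 14.75 box xyz [-12.1 -49.1 251.2] F(box) [ 0.1  1.  -0.1] open 0.804
tool axes in box (cols):
 [[ 0.997 -0.011 -0.079]
 [ 0.002 -0.987  0.16 ]
 [-0.08  -0.159 -0.984]]
2235.5 ((0.5209862589836121, 0.035179004073143005), (0.08698771148920059, 0.10589338093996048), 19.098299026489258)
```

View pics/scene7.png

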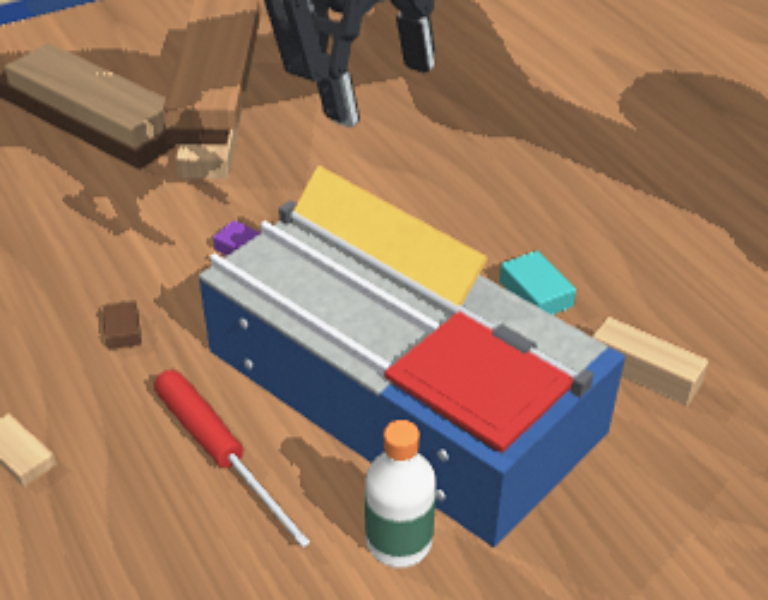

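The flap is shut: its outline matches the start picture, red area 2235 px against 2231. The lane is empty, the other things have not moved, and the gripper is clear. I hand the job in.

```bash
python3 -c "
from station import ctrl
print(ctrl.sign_off())"
```

```text
the job is handed in; nothing more can be done
None
```

The offcut is in the blue box and the flap has sprung shut. I handed the job in at about 15 s of the 46 s allowed; no verdict is reported.

- **What I did:** I located the box from the scene, side and wrist cameras; the wrist check agreed with the box frame to about 1–2 mm. One finger pressed the yellow bar down to the stop. The other finger pushed the offcut along the lane until it dropped. I kept the bar down until a picture showed it in the box, then slid back and rose clear.
- **Last checks:**
  - The flap's outline matches the start picture, with its centre within 0.2 mm, so it is shut.
  - The lane is empty. By eye, the glue bottle, screwdriver and spare block are where they were.
  - The force reading is about zero and the gripper is about 150 mm above the deck.
- **Not checked or disagreed:**
  - After it dropped, the offcut lay tilted inside the mouth. I couldn't see it or measure its height once the flap was shut.
  - The bar briefly took about 27 N against the stop before I eased off to about 14 N.
  - The first side-view estimate put the offcut about 8–10 mm too far back. I used the wrist measurement instead.

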